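# Point out the cup that lacks its rim, then the spare rim

### The job

Show the next worker what is left to fit: first point at the one standing bamboo cup that has no steel rim on its mouth, then at the spare steel rim lying on the bench in front of the cups. Point straight down from above the middle of each, with the fingertips two to five centimetres clear of its top, and stay still there for two full seconds; do not point at any other thing on the way, and finish still pointing at the spare rim. Touch and move nothing.

Things in the scene. Friction and masses are not known exactly. Their poses are not given: they have to be found in the camera images.
- cup_bare: the cup to point at: bamboo cup, open mouth without a rim, 66 mm across at the mouth, 100 mm high, standing upright on the bench in a loose row of four cups, in any of the four places. Origin: centre of its underside, z up; the mouth is 100 mm above it.
- cup_rimmed_a: bamboo cup like cup_bare but with a steel rim ring fixed on its mouth: 66 mm across, 110 mm high with the rim; stands upright on the bench. Origin: centre of its underside, z up.
- cup_rimmed_b: bamboo cup like cup_bare but with a steel rim ring fixed on its mouth: 66 mm across, 110 mm high with the rim; stands upright on the bench. Origin: centre of its underside, z up.
- cup_rimmed_c: bamboo cup like cup_bare but with a steel rim ring fixed on its mouth: 66 mm across, 110 mm high with the rim; stands upright on the bench. Origin: centre of its underside, z up.
- spare_rim: the rim to point at: loose plain steel ring, 66 mm across, 10 mm high, lying flat on the bench in front of the row of cups (nearer the robot). Origin: centre of its underside, z up.
- tape_roll: bystander: roll of masking tape lying flat in front of the cups, 100 mm across, 25 mm high. Origin: centre of its underside, z up.
- tin: bystander: round lidded wax tin standing in front of the cups, 70 mm across, 52 mm high. Origin: centre of its underside, z up.
There are look-alikes about, which are no part of the job. Leave any yellow look-alike of the cup_rimmed_c alone.

How it is judged (in metres and radians):
On the way, in this order (a step that is already met when the one before it is completed fails the run):
1. the tool point stays above the middle of the cup without a rim for 1.5 s (horizontal distance between the grasp point and cup_bare below 0.025 m and z of the grasp point in the frame of cup_bare between 0.12 and 0.19 m and angle between the grasp point's own z axis and vertical above 2.53 rad), for 1.5 s.
2. then the tool point stays above the middle of the spare rim for 1.5 s (horizontal distance between the grasp point and spare_rim below 0.025 m and z of the grasp point in the frame of spare_rim between 0.03 and 0.1 m and angle between the grasp point's own z axis and vertical above 2.53 rad), for 1.5 s.
At the end, for the whole second after the job is handed in: The tool point (TCP) is still within 25 mm horizontally of the spare rim's centre, 20 to 90 mm above its top, the fingers within 35 degrees of straight down; all four cups, the rim, the tape roll and the tin stand within 5 mm of where they began, upright (all of step 2 and distance of each of cup_bare, cup_rimmed_a, cup_rimmed_b, cup_rimmed_c, spare_rim, tape_roll, tin from where it was at the start of the episode below 0.005 m and angle between each of cup_bare, cup_rimmed_a, cup_rimmed_b, cup_rimmed_c, spare_rim, tape_roll, tin's own z axis and vertical below 0.1 rad); the robot touches nothing.
It fails at once if the tool points at another thing: TCP within 25 mm of its centre and less than 70 mm above its top ((horizontal distance between the grasp point and cup_rimmed_a below 0.025 m and z of the grasp point in the frame of cup_rimmed_a below 0.18 m) or (horizontal distance between the grasp point and cup_rimmed_b below 0.025 m and z of the grasp point in the frame of cup_rimmed_b below 0.18 m) or (horizontal distance between the grasp point and cup_rimmed_c below 0.025 m and z of the grasp point in the frame of cup_rimmed_c below 0.18 m) or (horizontal distance between the grasp point and tape_roll below 0.025 m and z of the grasp point in the frame of tape_roll below 0.095 m) or (horizontal distance between the grasp point and tin below 0.025 m and z of the grasp point in the frame of tin below 0.122 m)).
It fails at once if the robot touches a cup, the rim, the tape roll or the tin (contact force between any of the arm, the fingers and cup_bare above 0.3 N or contact force between any of the arm, the fingers and cup_rimmed_a above 0.3 N or contact force between any of the arm, the fingers and cup_rimmed_b above 0.3 N or contact force between any of the arm, the fingers and cup_rimmed_c above 0.3 N or contact force between any of the arm, the fingers and spare_rim above 0.3 N or contact force between any of the arm, the fingers and tape_roll above 0.3 N or contact force between any of the arm, the fingers and tin above 0.3 N).
It fails at once if a cup, the rim, the tape roll or the tin is moved more than 8 mm (distance of any of cup_bare, cup_rimmed_a, cup_rimmed_b, cup_rimmed_c, spare_rim, tape_roll, tin from where it was at the start of the episode above 0.008 m).
It also fails if it takes over 51 s, if anything falls off the work surface, if the arm or the gripper's body presses on something with over 40 N, if the wrist force passes 120 N, or if a joint passes its speed limit or range.

### The arm

A 7-joint arm with a two-finger parallel gripper is mounted at the origin on a cart in front of the work surface, level with it; the furniture and walls round the work are solid. World frame = base frame: x ahead of the robot, y to its left, z up, the work surface at z = 0. Lengths are in mm, angles in rad, forces in N, time in s.
With the tool pointing down it reaches from about 425 to 825 mm from the base axis. Payload 3.6 kg.
Tool frame: the origin (TCP) lies between the finger pads, 19 mm behind the fingertips; this is the grasp point; z points along the fingers, y is the line along which they close (so a half turn about z gives the same grasp; the last joint's range is limited). The gripper opens to 85 mm and grips with 20 to 120 N. Pads are 22 mm wide; open, the fingers measure 114 mm over their backs; the gripper's body (76 mm by 85 mm) begins 54 mm behind the grasp point. The pads swing forward as they close: fully open they stand 13 mm farther back than shut.
Start: joints at [-1.312, 0.615, -0.013, 1.423, 0.008, 1.103, -0.04], TCP at [183.219, 623.614, 249.997] pointing down, gripper open.
Joint ranges: [-3.12, 3.12], [-0.3, 2.06], [-1.34, 1.32], [0.26, 2.42], [-1.36, 4.5], [0.01, 1.98], [-2.84, 2.84]. Speed limits (rad/s): [2.79, 2.79, 3.14, 3.14, 3.14, 3.14, 3.14].

### API

Orientations are given as a unit quaternion [w, x, y, z].
In Python, from cell import ctrl, eyes, job gives the robot as it stands. The module is installed in compiled form; this text tells all that it offers.
- The arm moves only by the shell command python3 -m inch 'ROWS' [FORCE]. ROWS is JSON, a list of rows, each a list of 3 entries, a list of its own where there are three numbers: the shift along the tool's x, y, z in mm, then the turn about the tool's z in degrees, then the finger opening in mm, from 0 to 85.4. A call has 1 to 10 rows; each row shifts and turns the commanded pose from where the row before left it, along the tool's axes as they then stand; what a row does not reach is not made up. A row lasts 1/12 s, in which the tool goes at most 41.7 mm and 7.16 degrees, less where a joint would pass 70% of its speed; a pose out of reach is approached as far as the arm can. A call is refused whole if a number of a shift passes 41.7 or a number of a turn 7.16, either way. A call with a gripper value outside its range is refused whole. The fingers move at their own pace and stop on an object; FORCE is the grip in N (left out, the last holds). Time passes only in rows, so rows that do not move let the fingers close. It gives the time, the measured TCP pose, the force, the opening and the grip force at its end, in the units of the state.
- ctrl.get_state(): the state, without advancing time (a new reading comes with each control period).
- eyes.get_image(name): name is "scene" or "side" or "wrist"; returns a dict with "color" (400x640x3 uint8, red, green, blue), "intrinsics" (3x3 intrinsics, pixels), "distortion" ([k1, k2, p1, p2, k3] as OpenCV has them; the pictures are not rectified), "origin" and "orientation" of the camera in the world. Camera axes: x right, y down, z forward; pixel columns grow to the right and rows downward; lengths in mm; the calibration is good to about 2 mm. A picture is of the moment at which its call begins. There is no depth.
- job.job_done(): hands the job in; it is judged then, once.
The state is a dict: "t": time; "q": joint angles; "dq": joint speeds; "tau": joint torques, N m; "tool_pos": TCP position; "ee_rot": TCP orientation; "contact_force": force on the tool from outside, world axes, zero at the start; "torque": the same for the moment, N m; "gripper_width": opening from 0.0 (shut) to 1.0 (fully open); "grasp_force": force on a finger pad.
Only numpy, scipy, OpenCV 4.12 (cv2) and the standard library are available. Lean on these libraries where they do the work, as an engineer would, in place of code of your own. Each camera call takes 0.05 s, during which the arm holds its last target. There are 200 camera calls.

## Working session

There is one attempt and no reset: what is moved stays moved. The work goes in short steps, Python scripts to look and compute and a shell command to move; the robot and the scene stay as the last step left them, time stands still between calls to the robot, and variables do not carry over. Pictures are saved under pics/ and viewed, at most 10 in all, crops included, and the job is handed in when it is done.

```bash
mkdir -p pics; cat > h.py <<'E'
import numpy as np, cv2
from scipy.spatial.transform import Rotation as R
def rot(q): return R.from_quat([q[1],q[2],q[3],q[0]]).as_matrix()
def cast(im,uv,z):
    p=cv2.undistortPoints(np.array([[uv]],float),np.array(im["intrinsics"],float),np.array(im["distortion"],float))[0,0]
    o=np.array(im["origin"],float); d=rot(im["orientation"])@np.array([p[0],p[1],1])
    return o+d*(z-o[2])/d[2]
E
python3 - <<'E'
from cell import ctrl,eyes
import cv2,pickle
for n in ("scene","side"):
    im=eyes.get_image(n); pickle.dump(im,open(n+".pkl","wb"))
    cv2.imwrite(f"pics/{n}0.png",im["color"][:,:,::-1]); print(n,im["origin"],im["orientation"])
s=ctrl.get_state();print(s["t"],s["tool_pos"],s["ee_rot"],s["gripper_width"])
E
```

```text
scene [-546.10088558  914.71286614  661.42603647] [ 0.23125641 -0.37708029  0.75169857 -0.48916274]
side [  640.60872823 -1107.41139114   862.47103006] [-0.45964151  0.88727559  0.03749269 -0.0081247 ]
0.1 [183.08505509 623.01994224 248.95519164] [-1.45685257e-04  1.42388336e-01  9.89810191e-01 -1.15207510e-03] 0.9994068341848454
```

View pics/scene0.png

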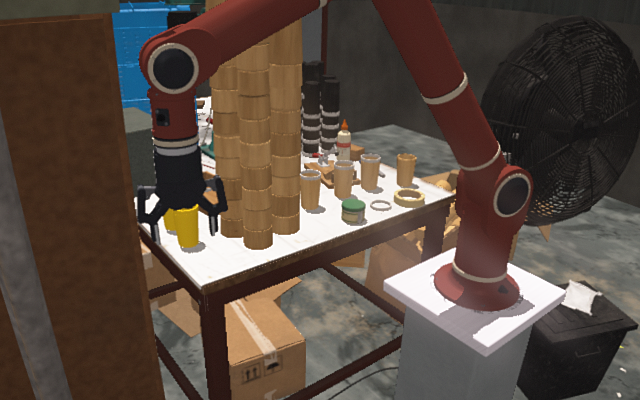

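View pics/side0.png

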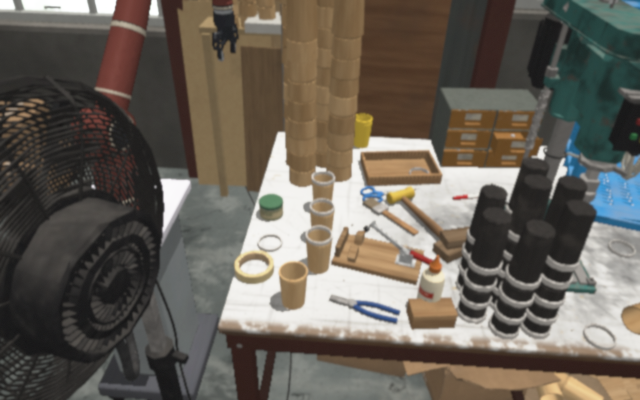

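The scene view shows four cups at (310,190), (343,180), (370,173) and (405,170). In the side view they are at (322,188), (320,215), (318,250) and (293,285). The last looks rimless. Ring candidates in the side view are (270,242), in front of the cups, and (620,247) and (600,335), far at the back, so the first is the spare. The tape is at (254,266) and the tin at (271,207). Tall bamboo stacks stand between the arm and the cups.

```bash
python3 - <<'E'
import pickle,cv2,numpy as np
from h import *
a=pickle.load(open("scene.pkl","rb"));b=pickle.load(open("side.pkl","rb"))
c1=cv2.resize(np.ascontiguousarray(b["color"][160:315,225:365,::-1]),None,fx=3.5,fy=3.5,interpolation=cv2.INTER_CUBIC)
c2=cv2.resize(np.ascontiguousarray(a["color"][140:230,290:440,::-1]),(800-c1.shape[1],186),interpolation=cv2.INTER_CUBIC)
o=np.zeros((c1.shape[0],800,3),np.uint8);o[:,:c1.shape[1]]=c1;o[:186,c1.shape[1]:]=c2
cv2.imwrite("pics/crop.png",o)
for n,uv,z in [("bare",(293.5,270),100),("c",(319,234),110),("b",(322,206),110),("a",(323,178),110),("rim",(270,242),5),("tape",(254,264),20),("tin",(271,201),52),("pilL",(299,183),0),("pilM",(325,175),0),("pilR",(342,178),0),("yel",(362,145),0)]: print(n,cast(b,uv,z).round())
for n,uv,z in [("bare",(406,157),100),("c",(371,157),110),("b",(344,165),110),("a",(310,174),110),("rim",(381,205),5),("tape",(409,196),20),("tin",(353,205),52),("pilL",(257,243),0),("pil2",(286,230),0),("pil3",(232,233),0),("yel",(188,245),0)]: print(n,cast(a,uv,z).round())
E
```

```text
bare [ 540. -323.  100.]
c [ 588. -204.  110.]
b [587. -90. 110.]
a [580.  44. 110.]
rim [ 452. -124.    5.]
tape [ 428. -228.   20.]
tin [437.  -2.  52.]
pilL [497. 175.   0.]
pilM [577. 230.   0.]
pilR [633. 218.   0.]
yel [697. 445.   0.]
bare [ 538. -318.  100.]
c [ 584. -198.  110.]
b [576. -74. 110.]
a [575.  60. 110.]
rim [ 452. -126.    5.]
tape [ 427. -224.   20.]
tin [427.  15.  52.]
pilL [476. 309.   0.]
pil2 [493. 204.   0.]
pil3 [564. 336.  -0.]
yel [571. 464.   0.]
```

View pics/crop.png

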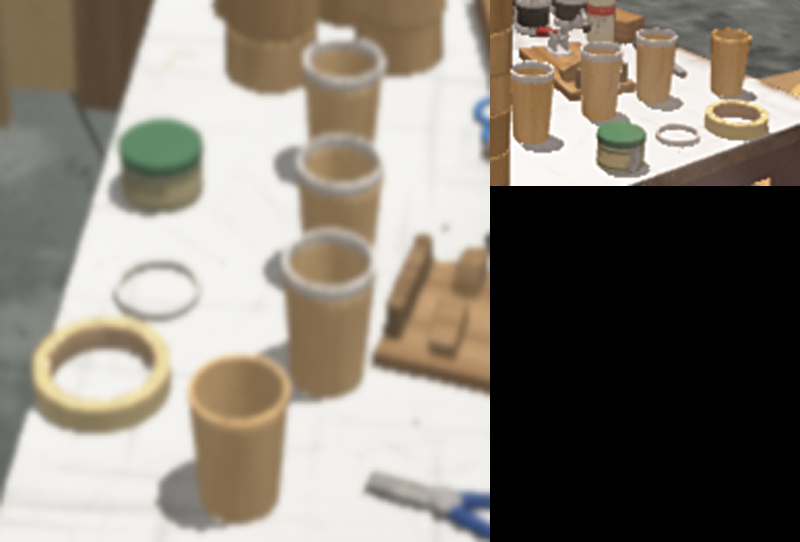

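The crop shows three cups with steel rims. The nearest cup, at side (293,270) and scene (406,157), has a plain bamboo mouth, so it is cup_bare at about (539,-321). The thin steel ring at side (270,242) is the spare rim at about (452,-125). The stacks start at a radius of about 505 mm, so I'll retract to about 420, close the fingers and swing round inside them.

```bash
python3 -m inch '[[[0,-15,0],0,60],[[0,-25,0],0,30],[[0,-25,0],0,0],[[0,-25,0],0,0],[[0,-25,0],0,0],[[0,-25,0],0,0],[[0,-25,0],0,0],[[0,-25,0],0,0],[[0,-25,0],0,0],[[0,-15,0],0,0]]' 20
python3 - <<'E'
from cell import ctrl
import numpy as np
from h import rot
s=ctrl.get_state();p=np.array(s["tool_pos"]);M=rot(s["ee_rot"]);print(s["q"],p.round(1),M.round(3))
w=[p]
for a in (63,48,33,18,3): w.append(np.array([420*np.cos(np.radians(a)),420*np.sin(np.radians(a)),250]))
w+= [np.array([430,-60,250]),np.array([539,-321,250])]
for a,b in zip(w,w[1:]): print(b.round(),(M.T@(b-a)).round(1))
E
```

```text
t: 0.93
tool_pos: [117.6, 399.8, 249.6]
ee_rot: [-0.0, 0.142, 0.99, -0.002]
contact_force: [-0.7, -0.5, -0.1]
gripper_width: 0.001
grasp_force: 0.0
[-1.31630032  0.26070846 -0.02639776  2.04779781  0.00909529  0.83645052
 -0.06286741] [117.6 399.8 249.6] [[-0.959  0.282 -0.001]
 [ 0.282  0.959 -0.003]
 [-0.    -0.003 -1.   ]]
[191. 374. 250.] [-77.4  -3.9  -0.4]
[281. 312. 250.] [-1.042e+02 -3.410e+01  1.000e-01]
[352. 229. 250.] [-91.8 -59.9   0.2]
[399. 130. 250.] [-73.2 -81.6   0.3]
[419.  22. 250.] [-49.6 -97.8   0.3]
[430 -60 250] [-33.3 -75.7   0.3]
[ 539 -321  250] [-178.1 -219.7    0.7]
```

```bash
python3 -m inch '[[[-19,-1,0],0,0],[[-19,-1,0],0,0],[[-19,-1,0],0,0],[[-20,-1,0],0,0],[[-26,-8,0],0,0],[[-26,-8,0],0,0],[[-26,-9,0],0,0],[[-26,-9,0],0,0],[[-23,-15,0],0,0],[[-23,-15,0],0,0]]'
python3 -m inch '[[[-23,-15,0],0,0],[[-23,-15,0],0,0],[[-18,-20,0],0,0],[[-18,-20,0],0,0],[[-18,-21,0],0,0],[[-19,-21,0],0,0],[[-12,-24,0],0,0],[[-12,-24,0],0,0],[[-13,-25,0],0,0],[[-13,-25,0],0,0]]'
```

```text
t: 1.77
tool_pos: [317.8, 272.6, 249.8]
ee_rot: [-0.0, 0.142, 0.99, -0.0]
contact_force: [0.3, 0.4, -0.1]
gripper_width: -0.002
grasp_force: 0.0
t: 2.6
tool_pos: [419.7, 23.3, 249.8]
ee_rot: [-0.0, 0.142, 0.99, -0.0]
contact_force: [0.5, -0.5, 0.4]
gripper_width: -0.001
grasp_force: 0.0
```

```bash
python3 -m inch '[[[-11,-25,0],0,0],[[-11,-25,0],0,0],[[-11,-26,0],0,0],[[-20,-25,0],0,0],[[-20,-25,0],0,0],[[-20,-25,0],0,0],[[-20,-25,0],0,0],[[-20,-25,0],0,0],[[-20,-25,0],0,0],[[-20,-25,0],0,0]]'
python3 -m inch '[[[-20,-25,0],0,0],[[-18,-20,0],0,0],[[0,0,0],0,0]]'
python3 - <<'E'
from cell import eyes
import cv2,pickle
im=eyes.get_image("wrist");pickle.dump(im,open("w1.pkl","wb"));cv2.imwrite("pics/w1.png",im["color"][:,:,::-1]);print(im["origin"])
E
```

```text
t: 3.43
tool_pos: [515.3, -266.2, 249.5]
ee_rot: [-0.001, 0.142, 0.99, 0.0]
contact_force: [0.3, 0.6, -0.2]
gripper_width: 0.002
grasp_force: 0.0
t: 3.68
tool_pos: [538.7, -325.3, 249.0]
ee_rot: [0.0, 0.146, 0.989, -0.003]
contact_force: [0.9, -1.1, 0.1]
gripper_width: -0.002
grasp_force: 0.0
[ 460.87475746 -300.93430532  373.5911622 ]
```

View pics/w1.png

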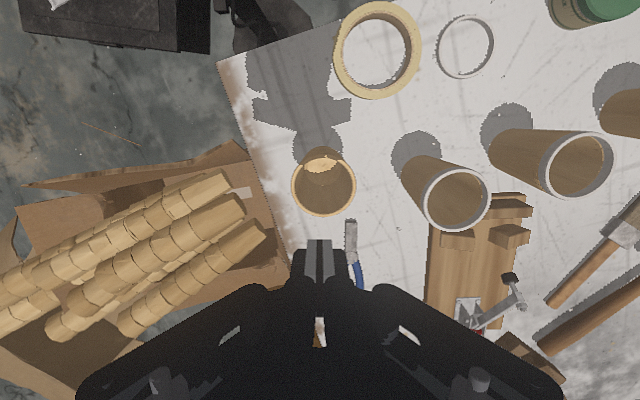

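The wrist view shows the bare mouth centred at (324,186), the spare rim at (465,47) and the tape at (376,49).

```bash
python3 - <<'E'
import pickle
from h import *
from cell import ctrl
w=pickle.load(open("w1.pkl","rb"))
s=ctrl.get_state();p=np.array(s["tool_pos"]);M=rot(s["ee_rot"])
c=cast(w,(324,186),100);r=cast(w,(465,47),8);print(p,c,r,cast(w,(376,49),22))
c[2]=155;print((M.T@(c-p)).round(1))
E
```

```text
[ 538.31454546 -321.97635432  248.85122385] [ 536.90367619 -319.98630509  100.        ] [ 449.36781819 -123.81153009    8.        ] [ 423.46546522 -225.43667366   22.        ]
[ 1.8  1.7 93.9]
```

Both targets are confirmed. Next I descend to z≈155, which puts the tips about 36 mm clear, and hold for over 2 s.

```bash
python3 -m inch '[[[1,1,10],0,0],[[1,1,12],0,0],[[0,0,12],0,0],[[0,0,12],0,0],[[0,0,12],0,0],[[0,0,12],0,0],[[0,0,12],0,0],[[0,0,8],0,0],[[0,0,4],0,0],[[0,0,0],0,0]]'
python3 -m inch '[[[0,0,0],0,0],[[0,0,0],0,0],[[0,0,0],0,0],[[0,0,0],0,0],[[0,0,0],0,0],[[0,0,0],0,0],[[0,0,0],0,0],[[0,0,0],0,0],[[0,0,0],0,0],[[0,0,0],0,0]]'
python3 -m inch '[[[0,0,0],0,0],[[0,0,0],0,0],[[0,0,0],0,0],[[0,0,0],0,0],[[0,0,0],0,0],[[0,0,0],0,0],[[0,0,0],0,0],[[0,0,0],0,0],[[0,0,0],0,0],[[0,0,0],0,0]]'
python3 -m inch '[[[0,0,0],0,0],[[0,0,0],0,0],[[0,0,0],0,0],[[0,0,0],0,0],[[0,0,0],0,0],[[0,0,0],0,0],[[0,0,0],0,0],[[0,0,0],0,0]]'
python3 - <<'E'
from cell import ctrl
from h import *
s=ctrl.get_state();p=np.array(s["tool_pos"]);M=rot(s["ee_rot"])
print(M.T@(np.array([450.5,-124.5,p[2]])-p))
E
```

```text
t: 4.57
tool_pos: [537.0, -314.8, 154.8]
ee_rot: [-0.001, 0.142, 0.99, 0.001]
contact_force: [-0.2, -0.2, -0.7]
gripper_width: -0.001
grasp_force: 0.0
t: 5.4
tool_pos: [537.6, -316.4, 156.0]
ee_rot: [-0.0, 0.142, 0.99, -0.0]
contact_force: [0.4, 0.1, -0.3]
gripper_width: 0.0
grasp_force: 0.0
t: 6.23
tool_pos: [537.6, -316.4, 156.0]
ee_rot: [-0.0, 0.142, 0.99, -0.0]
contact_force: [-0.1, -0.3, -0.1]
gripper_width: 0.002
grasp_force: 0.0
t: 6.9
tool_pos: [537.6, -316.4, 156.0]
ee_rot: [-0.0, 0.142, 0.99, -0.0]
contact_force: [-0.5, -0.3, -0.9]
gripper_width: 0.003
grasp_force: 0.0
[1.37653934e+02 1.59580382e+02 8.00671141e-03]
```

```bash
python3 -m inch '[[[0,0,-12],0,0],[[0,0,-20],0,0],[[0,0,-20],0,0],[[0,0,-20],0,0],[[0,0,-15],0,0],[[8,10,-7],0,0],[[18,20,0],0,0],[[18,20,0],0,0],[[18,20,0],0,0],[[18,20,0],0,0]]'
python3 -m inch '[[[18,20,0],0,0],[[18,20,0],0,0],[[14,18,0],0,0],[[8,12,0],0,0],[[0,0,0],0,0],[[0,0,0],0,0]]'
python3 - <<'E'
from cell import eyes,ctrl
import cv2
from h import *
im=eyes.get_image("wrist");cv2.imwrite("pics/w2.png",im["color"][:,:,::-1])
import pickle;pickle.dump(im,open("w2.pkl","wb"))
E
```

```text
t: 7.73
tool_pos: [484.7, -205.2, 249.4]
ee_rot: [-0.001, 0.142, 0.99, 0.0]
contact_force: [1.0, 0.2, -0.5]
gripper_width: 0.001
grasp_force: 0.0
t: 8.23
tool_pos: [449.8, -123.0, 249.9]
ee_rot: [-0.0, 0.141, 0.99, 0.0]
contact_force: [0.6, -0.3, -0.7]
gripper_width: -0.002
grasp_force: 0.0
```

View pics/w2.png

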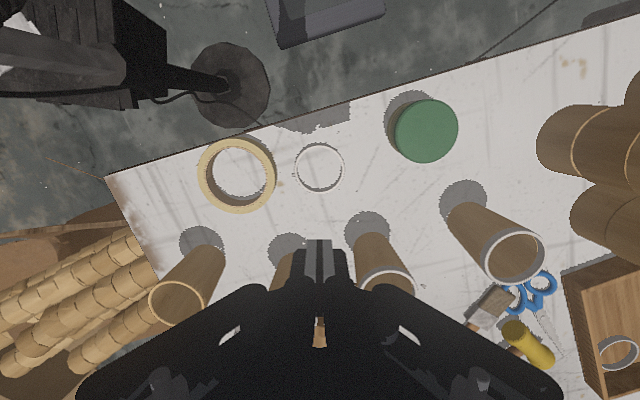

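The spare rim is at (319,167), straight ahead of the fingers between the tape (237,175) and the tin (426,130). It's on target, so I descend 185 mm and hold.

```bash
python3 - <<'E'
import pickle
from h import *
print(cast(pickle.load(open("w2.pkl","rb")),(319,167),8))
E
python3 -m inch '[[[0,0,15],0,0],[[0,0,22],0,0],[[0,0,22],0,0],[[0,0,22],0,0],[[0,0,22],0,0],[[0,0,22],0,0],[[0,0,22],0,0],[[0,0,20],0,0],[[0,0,12],0,0],[[0,0,6],0,0]]'
python3 -m inch '[[[0,0,0],0,0],[[0,0,0],0,0],[[0,0,0],0,0],[[0,0,0],0,0],[[0,0,0],0,0],[[0,0,0],0,0],[[0,0,0],0,0],[[0,0,0],0,0],[[0,0,0],0,0],[[0,0,0],0,0]]'
python3 -m inch '[[[0,0,0],0,0],[[0,0,0],0,0],[[0,0,0],0,0],[[0,0,0],0,0],[[0,0,0],0,0],[[0,0,0],0,0],[[0,0,0],0,0],[[0,0,0],0,0],[[0,0,0],0,0],[[0,0,0],0,0]]'
python3 -m inch '[[[0,0,0],0,0],[[0,0,0],0,0],[[0,0,0],0,0],[[0,0,0],0,0],[[0,0,0],0,0],[[0,0,0],0,0],[[0,0,0],0,0],[[0,0,0],0,0],[[0,0,0],0,0],[[0,0,0],0,0]]'
```

```text
[ 447.06337418 -121.76950464    8.        ]
t: 9.12
tool_pos: [449.7, -125.4, 63.1]
ee_rot: [-0.001, 0.144, 0.99, -0.0]
contact_force: [0.1, 0.8, -0.4]
gripper_width: 0.001
grasp_force: 0.0
t: 9.95
tool_pos: [450.3, -124.0, 65.1]
ee_rot: [0.0, 0.142, 0.99, -0.0]
contact_force: [0.3, -0.2, -0.1]
gripper_width: -0.002
grasp_force: 0.0
t: 10.78
tool_pos: [450.3, -124.0, 65.0]
ee_rot: [-0.0, 0.142, 0.99, -0.0]
contact_force: [-0.5, -0.2, -0.1]
gripper_width: -0.0
grasp_force: 0.0
t: 11.62
tool_pos: [450.3, -124.0, 65.0]
ee_rot: [-0.0, 0.142, 0.99, -0.0]
contact_force: [-0.1, 0.0, 0.2]
gripper_width: 0.002
grasp_force: 0.0
```

```bash
python3 -c "
from cell import job
print(job.job_done())"
```

```text
the job is handed in; nothing more can be done
None
```

The arm pointed at the rimless cup and then at the spare rim, holding still over 2 s at each with the fingertips about 35 mm clear; no contact showed in the force readings, and the job was handed in still pointing at the rim (no verdict was returned).

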